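Load the supply tote and park it on the sloping dock

ROBOT

A 6-joint arm with a two-finger parallel gripper is mounted at the origin on a cart in front of the work surface, level with it; the furniture and walls round the work are solid. World frame = base frame: x ahead of the robot, y to its left, z up, the work surface at z = 0. Lengths are in m, angles in rad, forces in N, time in s.
With the tool pointing down it reaches from about 0.225 to 0.875 m from the base axis. Payload 3.4 kg.
Tool frame: the origin (TCP) lies at the very end of the fingers, on their centre line; the grasp point (between the pads) lies 19 mm behind it; z points along the fingers, y is the direction in which the jaws open and shut (so a half turn about z gives the same grasp; the last joint's range is limited). The gripper opens to 85 mm and grips with 20 to 120 N. Pads are 22 mm wide; open, the fingers measure 114 mm over their backs; the gripper's body (76 mm by 85 mm) begins 54 mm behind the grasp point. The pads swing forward as they close: fully open they stand 13 mm farther back than shut.
Start: joints at [-1.428, 0.276, 1.505, -0, 1.361, -0.121], TCP at [0.15, -0.555, 0.231] pointing down, gripper open.
Joint ranges: [-2.89, 2.89], [-0.75, 2.08], [0.22, 2.7], [-1.18, 4.32], [0.11, 2.71], [-2.7, 2.7]. Speed limits (rad/s): [2.57, 2.57, 3.14, 3.14, 3.14, 3.14].

INTERFACE

Orientations are given as a unit quaternion [w, x, y, z].
In Python, from rig import telemetry, cams, sign_off, spotter gives the robot as it stands.
- The arm moves only by the tool servo_tool, never from a script. Its argument "steps" is a list of rows, each a list of 6 numbers: the shift along the tool's x, y, z in mm, then the turn, a rotation vector about the tool's x, y, z in degrees. In form: [[x, y, z, ax, ay, az], ...]. A call has 1 to 8 rows; each row is the pose to reach, as a shift and turn from the pose commanded when the call began, along the tool's axes at that moment; what a row does not reach only later rows make up. A row lasts 1/10 s, in which the tool goes at most 50 mm and 8.59 degrees, less where a joint would pass 70% of its speed; a pose out of reach is approached as far as the arm can. A call with a gripper value outside its range is refused whole. "hand" is the closure in counts, from 0 (fully open) to 255 (shut), set as the call begins (left out, the last holds). The fingers move at their own pace and stop on an object; "grip_force" is the grip in N (left out, the last holds). Time passes only in rows, so rows that repeat a pose let the fingers close. It gives the time, the measured TCP pose, the force and the opening at its end, in the units of the state.
- telemetry.get_state(): the state, without advancing time (a new reading comes with each control period).
- cams.get_image(name): name is "scene" or "top" or "wrist"; returns (picture, depth): 384x512x3 uint8, red, green, blue; 384x512 float32, m along the optical axis (not along the pixel's ray), 0 where there is no reading.
- cams.camera_model(name): a dict with "camera_matrix" (3x3 intrinsics, pixels), "origin" and "rotation" of the camera in the world; the wrist camera has in their place "tool_from_camera" (4x4, takes a point from camera to tool coordinates, whose origin is the TCP and whose axes are the flange's). Camera axes: x right, y up, looking along -z (the intrinsics and any distortion apply to the point x, -y, -z); pixel columns grow to the right and rows downward; lengths in m; the calibration is good to about 2 mm. A picture is of the moment at which its call begins: read the wrist's pose just before it. camera_model takes no time and is no camera call.
- sign_off(): hands the job in, once; it reports no verdict.
Trained networks look in the newest picture that a camera, given by its name, has taken for a name from the list of things; names that differ only in an ending like _2 or _b are one class to them, and where a whole thing is asked for, a point or a joint stands for the part that bears it (a point fixed in the world has none). Each returns a list of dicts, best first, with "conf" (0 to 1); they miss things now and then, are a little off and sometimes report something else, mostly with a low value. They report only what shows in the picture. A call takes as long as a camera call. They do not tell look-alikes from the thing itself.
- spotter.outline_of(query, camera): "region" (384x512 bool, what is visible of it) and "rect" ([left, top, width, height] in pixels, round what is visible of it).
The state is a dict: "clock": time; "qpos": joint angles; "qd": joint speeds; "effort": joint torques, N m; "position": TCP position; "ee_rot": TCP orientation; "contact_force": force on the tool from outside, world axes, zero at the start; "moment": the same for the moment, N m; "width": finger opening in m.
Only numpy, scipy, OpenCV 4.12 (cv2) and the standard library are available. Lean on these libraries where they do the work, as an engineer would, in place of code of your own. Each camera call takes 0.05 s, during which the arm holds its last target.

TASK

Set the cube-like carton of cover glasses down inside the open grey tote (do not drop it in), while the tote still stands on the bench. Then push the tote, without lifting it, up the ramp of the metal dock until its rear edge drops behind the lip at the top of the ramp and it lies flat in the recess, with the carton still in it. Do not knock over or shift the other things.

Things in the scene. Friction and masses are not known exactly. Their poses are not given: they have to be found in the camera images.
- tote: Open tote of smooth grey plastic (friction about 0.35), 140 long (its x) x 100 wide (y) x 45 high, walls 5, floor 4 thick, 0.3 to 0.5 kg. Origin: centre of its underside; z up. Its +x end faces the ramp; the wall at x = -70 is the rear one. Starts on the bench, front end 15 to 55 before the ramp's foot line, up to 10 off the dock's centre line, up to 0.1 rad askew.
- glass_carton: Closed blue and white carton of cover glasses, almost a cube: 46 (its x) x 50 (its y) x 58 high, 0.085 kg, stands upright. Origin: centre of its underside. Stands to the right of the tote, turned up to 0.8 rad.
- deck: Sloping deck of the fixed aluminium dock. Origin: middle of the ramp's foot line, on the bench; x up the slope (12 degrees), y across, z square to the slope. Ramp surface z = 0 from x = 0 to 130, then the lip. Side rails stand 12 over the ramp plane, 108 apart inside from x = 60 upward; below x = 60 they flare to about 140 apart at x = 0.
- lip (a point): Middle of the lip, the top edge of the ramp (deck x = 130, z = 0), axes as the deck. Here the surface steps 10 down to the recessed seat (deck z = -10, parallel to the ramp), which runs on 154 to a backstop whose top is at deck z = 22. A seated tote has its origin at deck x = 200 to 214, z = -10.
- tall_carton: Bystander: slim upright reagent carton 26 x 36 x 86 high, to the left of the dock. Origin: centre of its underside. Leave alone.
- jar: Bystander: glass staining jar with white lid, 50 x 60 x 106 high, at the back. Origin: centre of its underside. Leave alone.
- tape: Bystander: roll of tape lying flat, 54 across, 18 high, at the back right. Origin: centre of its underside. Leave alone.
There are look-alikes about, which are no part of the job. Leave any yellow look-alike of the glass_carton alone.

How it is judged:
On the way, in this order (a step that is already met when the one before it is completed fails the run):
1. the carton stands in the tote, released, while the tote is still on the bench before the ramp (z of glass_carton in the frame of tote between 0 and 0.008 m and x of glass_carton in the frame of tote between -0.055 and 0.055 m and y of glass_carton in the frame of tote between -0.035 and 0.035 m and angle between glass_carton's own z axis and vertical below 0.15 rad and contact force between the fingers and glass_carton below 0.1 N and x of tote in the frame of deck below -0.03 m), for 0.2 s.
2. the tote, with the carton in it, slides flat on the ramp below the lip (x of tote in the frame of deck between 0.075 and 0.13 m and z of tote in the frame of deck below 0.006 m and angle between the z axis of tote and the z axis of deck, either way round below 0.08 rad and horizontal distance between glass_carton and tote below 0.07 m), for 0.05 s.
At the end, for the whole second after the job is handed in: Tote at rest in the dock's recess: rear edge behind the lip (origin at deck x 197 to 217 mm, within 12 mm of the centre line), lying on the seat (origin below deck z = -7.5 mm, parallel within 0.035 rad). Carton at rest on the tote's floor (within 10 mm), tilted less than 0.4 rad (x of tote in the frame of deck between 0.197 and 0.217 m and y of tote in the frame of deck between -0.012 and 0.012 m and z of tote in the frame of deck below -0.0075 m and angle between the z axis of tote and the z axis of deck, either way round below 0.035 rad and z of glass_carton in the frame of tote between 0 and 0.01 m and x of glass_carton in the frame of tote between -0.055 and 0.055 m and y of glass_carton in the frame of tote between -0.035 and 0.035 m and angle between glass_carton's own z axis and vertical below 0.4 rad and linear speed of each of tote, glass_carton below 0.01 m/s); the robot touches nothing.
It fails at once if the tote is lifted off the ramp or the bench (more than about 2 cm) ((x of tote in the frame of deck above 0 m and z of tote in the frame of deck above 0.022 m) or (x of tote in the frame of deck below 0 m and height (world z) of tote above 0.035 m)).
It fails at once if the carton is dropped into the tote (horizontal distance between glass_carton and tote below 0.07 m and z of glass_carton in the frame of tote below 0.06 m and linear speed of glass_carton above 0.8 m/s).
It fails at once if another thing is shifted by more than 3 cm or knocked over (distance of any of tall_carton, jar, tape from where it was at the start of the episode above 0.03 m or angle between any of tall_carton, jar's own z axis and vertical above 0.5 rad).
It also fails if it takes over 61 s, if anything falls off the work surface, if the arm or the gripper's body presses on something with over 40 N, if the wrist force passes 120 N, or if a joint passes its speed limit or range.

## Working session

There is one attempt and no reset: what is moved stays moved. The work goes in short steps, Python scripts to look and compute and a tool call to move; the robot and the scene stay as the last step left them, time stands still between calls to the robot, and variables do not carry over. Pictures are saved under pics/ and viewed, and the job is handed in when it is done.

Besides the shell and the picture viewer there is one more tool, called after "Request:" by a JSON object that holds its "name" and its "arguments", one argument or row to a line. servo_tool: Moves the arm, as the interface text tells. Its arguments: {"type":"object","properties":{"steps":{"type":"array","items":{"type":"array","items":{"type":"number"}}},"hand":{"type":"number"},"grip_force":{"type":"number"}},"required":["steps"]}

```bash
mkdir -p pics; ls
cat > h.py <<'E'
import numpy as np, cv2, json
from rig import telemetry, cams, sign_off, spotter
from scipy.spatial.transform import Rotation as R
def save(img,name): cv2.imwrite('pics/'+name+'.png', cv2.cvtColor(img,cv2.COLOR_RGB2BGR))
def tool(s=None):
    s=s or telemetry.get_state(); q=s['ee_rot']
    T=np.eye(4);T[:3,:3]=R.from_quat([q[1],q[2],q[3],q[0]]).as_matrix();T[:3,3]=s['position'];return T
def campose(name,s=None):
    m=cams.camera_model(name)
    if name=='wrist': T=tool(s)@np.array(m['tool_from_camera'])
    else:
        T=np.eye(4);T[:3,:3]=np.array(m['rotation']).reshape(3,3);T[:3,3]=m['origin']
    return np.array(m['camera_matrix']),T,m
def cloud(depth,name,s=None):
    K,T,m=campose(name,s); d=np.array(depth)
    v,u=np.mgrid[:d.shape[0],:d.shape[1]]
    x=(u-K[0,2])/K[0,0]*d; y=(v-K[1,2])/K[1,1]*d
    P=np.stack([x,-y,-d],-1)@T[:3,:3].T+T[:3,3]
    P[d==0]=np.nan
    return P
E
python3 - <<'E'
from h import *
print(telemetry.get_state())
for n in ['scene','top','wrist']:
    im,d=cams.get_image(n); save(im,n+'0'); np.savez('pics/%s0.npz'%n,im=im,d=d); print(n,cams.camera_model(n),(d>0).mean())
    for q in ['tote','glass_carton','deck','tall_carton','jar','tape']:
        if n=='wrist' and q not in('tote','glass_carton'):continue
        if n=='scene' and q not in('tote','glass_carton'):continue
        for r in spotter.outline_of(q,n): print(n,q,round(r['conf'],2),r['rect'])
E
```

```text
pics
{'clock': 0.0, 'qpos': array([-1.42801096e+00,  2.76620521e-01,  1.50615660e+00, -1.77977498e-07,
        1.36072917e+00, -1.20986740e-01]), 'qd': array([-0.00021701,  0.00081482,  0.00165338,  0.0006571 ,  0.00096984,
        0.00174649]), 'effort': array([-9.16305180e-04, -4.16773868e+01, -2.45801729e+01, -2.98503064e-04,
        1.10333925e-02,  9.95504053e-06]), 'position': array([ 0.14983975, -0.55456487,  0.23041583]), 'ee_rot': array([-9.56765421e-04,  9.91315177e-01,  1.31504009e-01, -1.05155197e-05]), 'contact_force': array([-0.0067112 ,  0.94595037,  0.09053801]), 'moment': array([0.0040479 , 0.00022628, 0.00122167]), 'width': 0.08538976203025538}
scene {'camera_matrix': array([[444.32115345,   0.        , 253.39640018],
       [  0.        , 444.32115345, 188.90589459],
       [  0.        ,   0.        ,   1.        ]]), 'origin': array([ 0.0839559 , -0.88459393,  1.21834735]), 'rotation': array([ 0.90661155,  0.33900268, -0.08972131, -0.23469717])} 0.9958648681640625
scene tote 0.69 [225.2, 197.6, 44.7, 44.6]
scene glass_carton 0.96 [279.7, 262.4, 17.6, 24.8]
scene 
[... 586 characters left out ...]
 24.9, 11.0]
top tall_carton 0.24 [329.8, 145.9, 22.9, 21.8]
top jar 0.77 [221.7, 119.8, 19.7, 19.8]
top tape 0.55 [330.9, 147.0, 19.7, 19.6]
wrist {'camera_matrix': array([[275.73079379,   0.        , 253.07101287],
       [  0.        , 275.73079379, 190.16693281],
       [  0.        ,   0.        ,   1.        ]]), 'tool_from_camera': array([[ 7.55487064e-04,  9.51570391e-01,  3.07430024e-01,
         7.85318251e-02],
       [ 9.99999703e-01, -7.65487233e-04, -8.80585895e-05,
         3.81743825e-05],
       [ 1.51539812e-04,  3.07429999e-01, -9.51570687e-01,
        -1.42358734e-01],
       [ 0.00000000e+00,  0.00000000e+00,  0.00000000e+00,
         1.00000000e+00]])} 0.995819091796875
```

Run:
```python
s=open('h.py').read()
s=s.replace("np.array(m['rotation']).reshape(3,3)","R.from_quat(np.roll(np.array(m['rotation']),-1)).as_matrix()")
open('h.py','w').write(s)
import cv2,numpy as np
for n in ['scene','top']:
    im=cv2.imread(f'pics/{n}0.png')
    c=im[110:270,60:460] if n=='top' else im[120:320,150:400]
    c=cv2.resize(c,None,fx=2 if n=='top' else 3,fy=2 if n=='top' else 3,interpolation=cv2.INTER_CUBIC); cv2.imwrite(f'pics/{n}0z.png',c)
```

```text
(no output)
```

View pics/top0z.png

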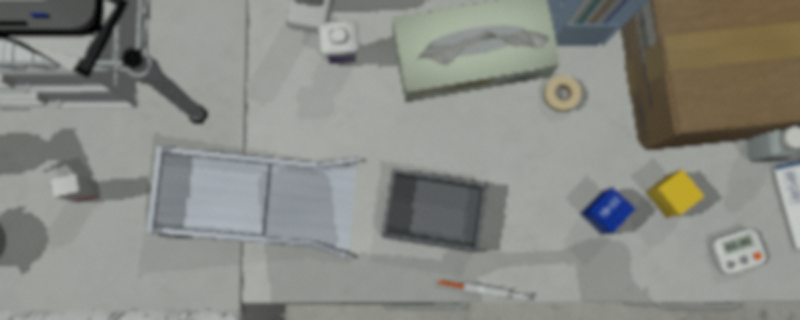

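View pics/scene0z.png

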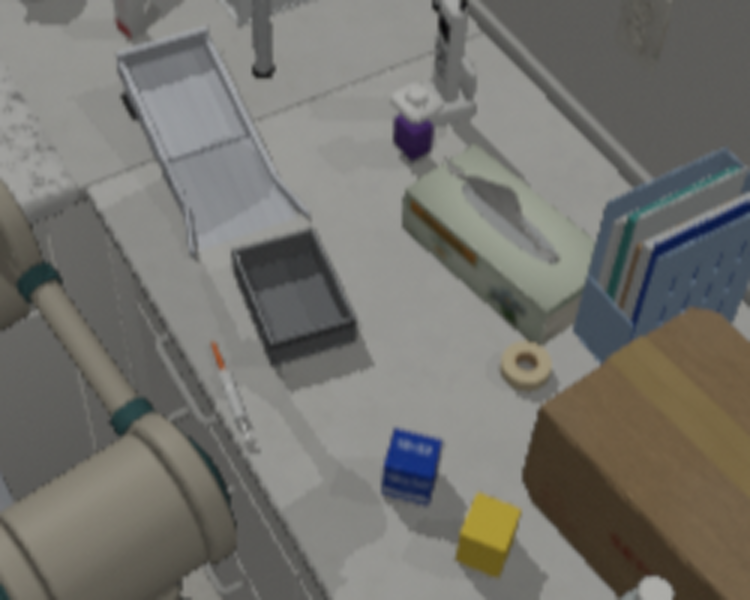

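View pics/wrist0.png

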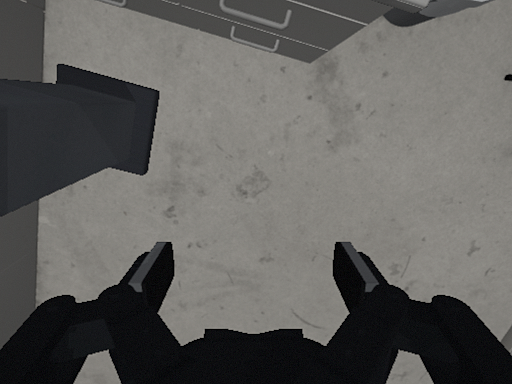

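The top view shows the tote at zoom (435,208), the dock running left from zoom (355,200) with the lip at (267,200), the blue carton at (608,210) and its yellow look-alike at (676,192). The syringe at (485,290) and the tape at (563,92) are bystanders. The wrist camera only sees the floor so far.

Run:
```python
from h import *
for n in ['top','scene']:
    z=np.load(f'pics/{n}0.npz'); im,d=z['im'],z['d']; P=cloud(d,n)
    hsv=cv2.cvtColor(im,cv2.COLOR_RGB2HSV)
    # blue carton
    m=(hsv[...,0]>105)&(hsv[...,0]<130)&(hsv[...,1]>120)&(abs(P[...,0]-.35)<.2)&(P[...,1]<-.2)&(P[...,1]>-.5)&(P[...,2]<.075)&(P[...,2]>-.05)
    top=m&(P[...,2]>.05)
    r=cv2.minAreaRect(P[top][:,:2].astype(np.float32)*1000); print(n,'blue',m.sum(),P[top].mean(0),np.median(P[top][:,2]),r)
    y=(hsv[...,0]>18)&(hsv[...,0]<33)&(hsv[...,1]>150)&(P[...,1]<-.2)&(P[...,0]<.5)&(P[...,2]>.05)&(P[...,2]<.08)
    print(' yellow',y.sum(),P[y].mean(0),cv2.minAreaRect(P[y][:,:2].astype(np.float32)*1000))
    b=(abs(P[...,2])<.02)&(abs(P[...,0]-.4)<.05)&(P[...,1]<-.2)&(P[...,1]>-.3); print(' bench z',np.median(P[b][:,2]))
    # tote rim
    t=(P[...,2]>.037)&(P[...,2]<.055)&(P[...,1]<.05)&(P[...,1]>-.18)&(P[...,0]>.25)&(P[...,0]<.5)
    print(' tote rim',t.sum(),np.median(P[t][:,2]),cv2.minAreaRect(P[t][:,:2].astype(np.float32)*1000))
    t=(P[...,2]>.012)&(P[...,2]<.06)&(P[...,1]<.05)&(P[...,1]>-.18)&(P[...,0]>.25)&(P[...,0]<.5)
    print(' tote all',t.sum(),cv2.minAreaRect(P[t][:,:2].astype(np.float32)*1000))
    # deck
    for u,v,nm in [(170,200,'a'),(180,210,'seat'),(205,205,'r'),(220,205,'r'),(230,205,'ramp')] if n=='top' else []:
        print(nm,P[v,u])
```

```text
top blue 302 [ 0.51298517 -0.33188581  0.05840647] 0.05852150890151586 ((513.8246459960938, -332.2027587890625), (45.69717788696289, 48.7313232421875), 46.044708251953125)
 yellow 0 [nan nan nan] ((0.0, 0.0), (0.0, 0.0), 0.0)
 bench z 3.012085847409196e-07
 tote rim 134 0.04449763677558205 ((477.9621887207031, -74.84938049316406), (142.20664978027344, 43.228118896484375), 89.82322692871094)
 tote all 214 ((466.3733215332031, -76.2318344116211), (235.3167266845703, 100.09886169433594), 74.84724426269531)
a [0.56021435 0.23575036 0.0305059 ]
seat [0.53134294 0.20714195 0.02120408]
r [0.54632695 0.13329154 0.01927528]
r [0.54715997 0.08925118 0.0105597 ]
ramp [0.54750973 0.0594102  0.00667947]
scene blue 289 [ 0.50836529 -0.33786929  0.05811094] 0.058145109030161124 ((509.8802795410156, -336.299560546875), (47.10416030883789, 49.11199188232422), 42.75977325439453)
 yellow 0 [nan nan nan] ((0.0, 0.0), (0.0, 0.0), 0.0)
 bench z 2.3143941221714925e-05
 tote rim 115 0.0436244781283186 ((484.8610534667969, -76.45845794677734), (140.80035400390625, 46.63970184326172), 82.1375503540039)
 tote all 282 ((465.9436340332031, -79.41705322265625), (233.2898406982422, 104.38142395019531), 73.71958923339844)<stdin>:10: RuntimeWarning: Mean of empty slice.
  ret = um.true_divide(
```

Run:
```python
from h import *
for n in ['top','scene']:
    z=np.load(f'pics/{n}0.npz'); im,d=z['im'],z['d']; P=cloud(d,n)
    t=(P[...,2]>.035)&(P[...,2]<.055)&(P[...,1]<.03)&(P[...,1]>-.18)&(P[...,0]>.42)&(P[...,0]<.62)
    print(n,' tote rim',t.sum(),np.median(P[t][:,2]),cv2.minAreaRect(P[t][:,:2].astype(np.float32)*1000))
    q=P[t]; print(q.min(0),q.max(0))
    # dock fit: plane points
    for lo,hi,nm in [(.04,.10,'ramp'),(.16,.26,'seat')]:
        k=(P[...,1]>lo)&(P[...,1]<hi)&(abs(P[...,0]-.535)<.03)&(P[...,2]<.1)
        A=np.c_[P[k][:,:2],np.ones(k.sum())]; c=np.linalg.lstsq(A,P[k][:,2],rcond=None)[0]; 
        print(nm,k.sum(),c,'slope deg',np.degrees(np.arctan(np.hypot(*c[:2]))),'dir',np.degrees(np.arctan2(c[1],c[0])),'std',np.std(P[k][:,2]-A@c))
    # profile of y along x=.535 
    k=(abs(P[...,0]-.54)<.004)&(P[...,1]>-.16)&(P[...,1]<.34)
    q=P[k]; q=q[np.argsort(q[:,1])]; print(np.round(q[::3,1:]*1000).astype(int).tolist())
```

```text
top  tote rim 313 0.0444012565569758 ((516.2431640625, -78.69029235839844), (140.5531005859375, 101.11288452148438), 80.82868957519531)
[ 0.45614924 -0.15291866  0.03556183] [ 0.57578473 -0.00376148  0.05039516]
ramp 402 [ 0.02411763  0.21742919 -0.02212834] slope deg 12.339780888796765 dir 83.6705251546867 std 0.002346238235086239
seat 688 [ 0.00751706  0.15587487 -0.01022572] slope deg 8.869809194207473 dir 87.23905217595491 std 0.003234158840755105
[[-153, 44], [-150, 42], [-149, 2], [-149, 28], [-143, 4], [-140, 2], [-134, 4], [-131, 5], [-125, 2], [-121, 7], [-116, -1], [-112, 8], [-107, 0], [-104, 4], [-97, 4], [-92, 3], [-88, 6], [-82, 2], [-79, 6], [-73, 3], [-70, 11], [-64, 3], [-61, 8], [-55, 3], [-52, 5], [-46, 3], [-43, 5], [-37, 6], [-34, 6], [-28, 6], [-25, 7], [-19, 5], [-16, 47], [-13, 42], [-10, -2], [-7, 0], [-1, 1], [2, 1], [5, -3], [11, 1], [14, 1], [17, 2], [20, -1], [26, 3], [29, 3], [32, 1], [35, 2], [39, -4], [42, 0], [47, 3], [50, 4], [54, 1], [60, 3], [63, 5], [68, 8], [71, 6], [77, 11], [81, 4], [86, 14], [89, 11], [92, 11], [95, 7], [101, 11], [104, 14], [
[... 1475 characters left out ...]
[-68, 10], [-65, 10], [-58, 8], [-52, 6], [-43, 2], [-36, 4], [-32, 5], [-28, 5], [-22, 6], [-19, 15], [-18, 4], [-17, 47], [-17, 17], [-16, 42], [-14, 21], [-12, 42], [29, -2], [36, -5], [42, -1], [51, 4], [58, 6], [62, 6], [67, 2], [72, 10], [81, 9], [85, 11], [92, 11], [96, 14], [102, 17], [108, 12], [110, 12], [115, 19], [121, 17], [130, 24], [135, 20], [140, 23], [144, 17], [151, 21], [156, 29], [160, 21], [167, 28], [181, 19], [185, 16], [190, 20], [195, 24], [199, 25], [201, 19], [208, 29], [210, 32], [227, 31], [232, 33], [238, 38], [249, 39], [259, 30], [263, 39], [273, 41], [286, 46], [292, 45], [299, 46], [307, 44], [312, 49], [317, 81], [318, 72], [321, 60], [321, 57], [324, 49]]
```

Run:
```python
from h import *
n='top'
z=np.load(f'pics/{n}0.npz'); im,d=z['im'],z['d']; P=cloud(d,n)
# rails
for n2 in ['top','scene']:
    z2=np.load(f'pics/{n2}0.npz'); Q=cloud(z2['d'],n2)
    zr=(Q[...,1]-.042)*np.tan(np.radians(12))
    res=Q[...,2]-zr
    for nm,side in [('near',(0.40,.52)),('far',(.55,.66))]:
        k=(Q[...,1]>.11)&(Q[...,1]<.17)&(res>.006)&(res<.02)&(Q[...,0]>side[0])&(Q[...,0]<side[1])
        q=Q[k]; 
        if len(q)>5: c=np.polyfit(q[:,1],q[:,0],1); print(n2,nm,len(q),'yaw dev deg',np.degrees(np.arctan(c[0])),'x at y=.042',np.polyval(c,.042),'x at .169',np.polyval(c,.169))
# box extents / heights
k=(P[...,2]>.09)&(P[...,0]>.2)&(P[...,0]<.9)&(P[...,1]>-.7)&(P[...,1]<.4)
m=k.astype(np.uint8); nc,l,st,ct=cv2.connectedComponentsWithStats(m)
for i in range(1,nc):
    if st[i,4]>40:
        q=P[l==i]; print(st[i],np.round(q.min(0),3),np.round(q.max(0),3))
y=(im[...,0]>150)&(im[...,1]>110)&(im[...,2]<80)&(P[...,2]>.03)
print('yellow',P[y].min(0),P[y].max(0))
```

```text
top near 60 yaw dev deg 7.944631107816512 x at y=.042 0.458951619212142 x at .169 0.47667516914466845
top far 63 yaw dev deg 4.934187894068579 x at y=.042 0.5788459283452674 x at .169 0.589810009719312
scene near 35 yaw dev deg 2.4440521882651995 x at y=.042 0.4655479226489299 x at .169 0.4709686191166229
scene far 43 yaw dev deg 0.6002100368354 x at y=.042 0.5802452414975032 x at .169 0.5815756966164707
[424   0  88   6 505] [ 0.859 -0.482  0.511] [ 0.872 -0.323  0.531]
[   36     5   120   160 10695] [0.647 0.262 0.09 ] [0.9   0.4   0.483]
[  339    59   167   126 12165] [ 0.596 -0.688  0.09 ] [ 0.9   -0.26   0.235]
[201  86  20  21 321] [0.825 0.085 0.09 ] [0.85  0.132 0.198]
[219 120  20  17 307] [0.736 0.033 0.09 ] [0.785 0.088 0.111]
[269 125  66  17 336] [ 0.71  -0.238  0.09 ] [ 0.768 -0.055  0.148]
[   0  299  181   85 7280] [0.2   0.133 0.09 ] [0.288 0.4   0.59 ]
[ 212  316  126   68 3420] [ 0.2   -0.124  0.106] [0.247 0.096 0.611]
yellow [ 0.50919271 -0.46379784  0.0525166 ] [ 0.56741936 -0.40340658  0.06429499]
```

Request:
{"name": "servo_tool", "arguments": {
  "steps": [
    [25,-7.5,4,0,0,-7.5],
    [50,-15,8,0,0,-15],
    [75,-22,13,0,0,-22.5],
    [100,-30,17,0,0,-30],
    [125,-37,22,0,0,-37.5],
    [150,-44,26,0,0,-45],
    [175,-51,31,0,0,-52.5],
    [200,-59,35,0,0,-60]
  ],
  "hand": 0
}}

```text
clock: 1.45
position: [0.3285, -0.4455, 0.1962]
ee_rot: [0.0, 0.791, 0.612, -0.0]
contact_force: [0.3, 0.0, -0.9]
width: 0.0854
```

Request:
{"name": "servo_tool", "arguments": {
  "steps": [
    [19,19,5,0,0,-7.5],
    [38,37,9,0,0,-15],
    [57,56,14,0,0,-22.5],
    [77,74,18,0,0,-30],
    [96,93,23,0,0,-37.5],
    [115,111,27,0,0,-45],
    [134,130,32,0,0,-52.5],
    [153,148,36,0,0,-60]
  ]
}}

```text
clock: 2.25
position: [0.511, -0.3356, 0.1601]
ee_rot: [0.0, 0.379, 0.925, -0.0]
contact_force: [1.0, -0.0, 0.7]
width: 0.0853
```

```bash
cat > c.py <<'E'
from h import *
import sys
tag=sys.argv[1]
s=telemetry.get_state(); im,d=cams.get_image('wrist'); save(im,tag)
print(s['clock'],s['position'],s['qpos'].round(2))
P=cloud(d,'wrist',s)
rs=spotter.outline_of('glass_carton','wrist')
for r in rs:
    m=r['region']; q=P[m]; c=im[m].mean(0); print(r['conf'],r['rect'],'rgb',c.round())
    t=m&(P[...,2]>.052)&(P[...,2]<.068)
    if t.sum()>50: 
        rr=cv2.minAreaRect(P[t][:,:2].astype(np.float32)*1000); print(t.sum(),'z',np.median(P[t][:,2]),rr)
        x,y=P[t][:,0],P[t][:,1]
b=(abs(P[...,2])<.02); print('bench z',np.median(P[b][:,2]))
E
python3 c.py w1
```

```text
2.25 [ 0.51096177 -0.33557341  0.16012463] [-0.69  0.38  1.54 -0.    1.23 -1.49]
0.68 [232.2, 152.8, 52.9, 62.7] rgb [ 27.  52. 119.]
2586 z 0.05808026042496778 ((513.2568359375, -332.62969970703125), (46.22698974609375, 50.5948486328125), 45.162925720214844)
bench z 0.00011154619011460865
```

View pics/w1.png

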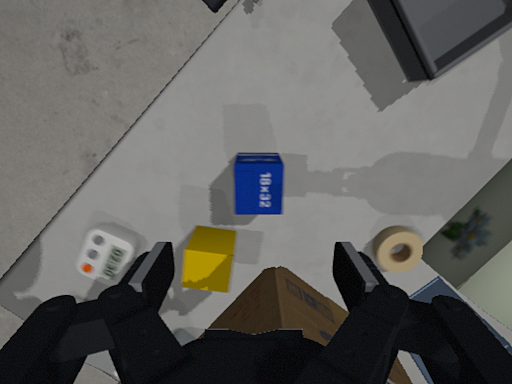

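The wrist view shows the blue carton at pixel (259,185) and the yellow look-alike at (208,260). The measured carton pose is (0.513, -0.333), with its top at z = 0.058 and its 46 mm side at 45°. The top view agrees, so I'm descending.

Request:
{"name": "servo_tool", "arguments": {
  "steps": [
    [0.5,3.5,20,0,0,0],
    [0.5,3.5,45,0,0,0],
    [0.5,3.5,70,0,0,0],
    [0.5,3.5,95,0,0,0],
    [0.5,3.5,115,0,0,0],
    [0.5,3.5,130,0,0,0],
    [0.5,3.5,137,0,0,0],
    [0.5,3.5,137,0,0,0]
  ]
}}

```text
clock: 3.15
position: [0.5112, -0.3334, 0.0226]
ee_rot: [-0.001, 0.382, 0.924, 0.0]
contact_force: [-0.1, -0.1, -0.2]
width: 0.0854
```

Request:
{"name": "servo_tool", "arguments": {
  "steps": [
    [0,0,0,0,0,0],
    [0,0,0,0,0,0],
    [0,0,0,0,0,0],
    [0,0,0,0,0,0],
    [0,0,0,0,0,0],
    [0,0,0,0,0,0],
    [0,0,0,0,0,0]
  ],
  "hand": 255,
  "grip_force": 25
}}

```text
clock: 3.85
position: [0.5128, -0.3339, 0.0245]
ee_rot: [0.001, 0.382, 0.924, -0.0]
contact_force: [-1.0, -0.5, 6.5]
width: 0.0453
```

Request:
{"name": "servo_tool", "arguments": {
  "steps": [
    [0,0,-5,0,0,0],
    [0,0,-20,0,0,0],
    [0,0,-40,0,0,0],
    [0,0,-65,0,0,0],
    [0,0,-90,0,0,0],
    [0,0,-105,0,0,0],
    [0,0,-110,0,0,0]
  ]
}}

```text
clock: 4.55
position: [0.5127, -0.3338, 0.1351]
ee_rot: [0.001, 0.382, 0.924, -0.0]
contact_force: [0.3, 0.1, -0.8]
width: 0.0455
```

```bash
cat > t.py <<'E'
from h import *
import sys
tag=sys.argv[1]
s=telemetry.get_state(); im,d=cams.get_image('wrist'); save(im,tag); np.savez('pics/%s.npz'%tag,im=im,d=d,T=tool(s))
print(s['clock'],s['position'],s['qpos'].round(2),s['width'],s['contact_force'].round(1))
E
python3 t.py w2
```

```text
4.55 [ 0.51265904 -0.33377744  0.13510037] [-0.69  0.39  1.57 -0.    1.17 -1.48] 0.0455217986979376 [ 0.3  0.1 -0.8]
```

View pics/w2.png

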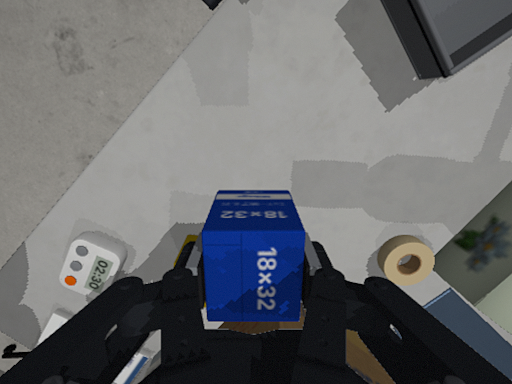

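Request:
{"name": "servo_tool", "arguments": {
  "steps": [
    [15,12,-12,0,0,-5],
    [32,26,-22,0,0,-11],
    [50,41,-32,0,0,-18],
    [68,56,-42,0,0,-24],
    [84,70,-52,0,0,-30],
    [98,80,-60,0,0,-34],
    [104,86,-65,0,0,-36],
    [104,86,-65,0,0,-36]
  ]
}}

```text
clock: 5.4
position: [0.499, -0.1982, 0.1982]
ee_rot: [-0.0, 0.077, 0.997, 0.0]
contact_force: [-0.3, -0.0, -1.0]
width: 0.0457
```

```bash
python3 t.py w3
python3 - <<'E'
from h import *
for r in spotter.outline_of('tote','wrist'): print(r['conf'],r['rect'])
E
```

```text
5.4 [ 0.49900396 -0.19815669  0.19816492] [-0.51  0.24  1.64 -0.    1.26 -1.92] 0.0457219163449735 [-0.3 -0.  -1. ]
0.57 [289.0, 122.6, 143.2, 97.6]
0.46 [202.0, 191.7, 104.7, 131.0]
```

View pics/w3.png

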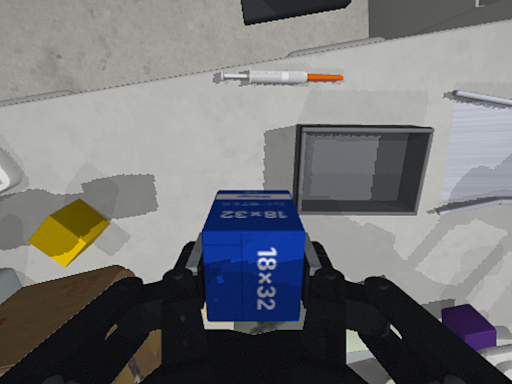

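The held carton is at (255,255) and the empty tote is clear of it at (365,170). The dock foot starts at about column 440.

Run:
```python
from h import *
z=np.load('pics/w3.npz'); im,d,T=z['im'],z['d'],z['T']
s={'position':T[:3,3],'ee_rot':np.roll(R.from_matrix(T[:3,:3]).as_quat(),1)}
P=cloud(d,'wrist',s)
t=(P[...,2]>.038)&(P[...,2]<.050)&(P[...,1]<.03)&(P[...,1]>-.2)&(P[...,0]>.42)&(P[...,0]<.62)
print('rim',t.sum(),np.median(P[t][:,2]),cv2.minAreaRect(P[t][:,:2].astype(np.float32)*1000))
# inner floor
f=(P[...,2]>-.002)&(P[...,2]<.012)
v,u=np.mgrid[:384,:512]; f&=(u>310)&(u<412)&(v>140)&(v<205); print('floor',np.median(P[f][:,2]))
b=(abs(P[...,2])<.01)&(u<290)&(u>260)&(v>110)&(v<180);print('bench',np.median(P[b][:,2]))
# held carton
hsv=cv2.cvtColor(im,cv2.COLOR_RGB2HSV)
m=(hsv[...,0]>105)&(hsv[...,0]<130)&(hsv[...,1]>120)&(u>190)&(u<310)&(v>185)&(v<325)
Ti=np.linalg.inv(T); Q=P[m]@Ti[:3,:3].T+Ti[:3,3]
top=Q[Q[:,2]<np.percentile(Q[:,2],50)+.003]; print('top in tool z',np.percentile(Q[:,2],[1,10,50,90,99]).round(4)); 
tt=Q[abs(Q[:,2]-np.median(top[:,2]))<.004]; print('tool x range',tt[:,0].min(),tt[:,0].max(),'y',tt[:,1].min(),tt[:,1].max())
A=np.c_[tt[:,:2],np.ones(len(tt))]; print('plane',np.linalg.lstsq(A,tt[:,2],rcond=None)[0])
```

```text
rim 2504 0.04441138316493576 ((514.7750854492188, -78.19956970214844), (141.06295776367188, 100.85165405273438), 80.75007629394531)
floor 0.004082785826443475
bench -5.087119094193682e-05
top in tool z [nan nan nan nan nan]
  return _methods._mean(a, axis=axis, dtype=dtype,
  ret = ret.dtype.type(ret / rcount)
Traceback (most recent call last):
ValueError: zero-size array to reduction operation minimum which has no identity
```

Request:
{"name": "servo_tool", "arguments": {
  "steps": [
    [0.5,14,0,0,0,0],
    [1,34,10,0,0,0],
    [1.5,56,22,0,0,0],
    [2,78,34,0,0,0],
    [2.5,98,46,0,0,0.5],
    [3,114,54,0,0,0.5],
    [3,121,58,0,0,0.5],
    [3,121,60,0,0,0.5]
  ]
}}

```text
clock: 6.3
position: [0.5146, -0.0782, 0.1376]
ee_rot: [-0.001, 0.081, 0.997, 0.0]
contact_force: [-0.4, -0.7, -1.1]
width: 0.0458
```

```bash
python3 t.py w4; python3 -c "
from h import *
T=tool();print(T[:3,0],np.degrees(np.arctan2(T[1,0],T[0,0])))"
```

```text
6.3 [ 0.5146369  -0.07823726  0.13760564] [-0.28  0.27  1.77 -0.    1.11 -1.69] 0.04583014033616036 [-0.4 -0.7 -1.1]
[-9.86682451e-01  1.62655941e-01  8.86416220e-04] 170.63890599609798
```

View pics/w4.png

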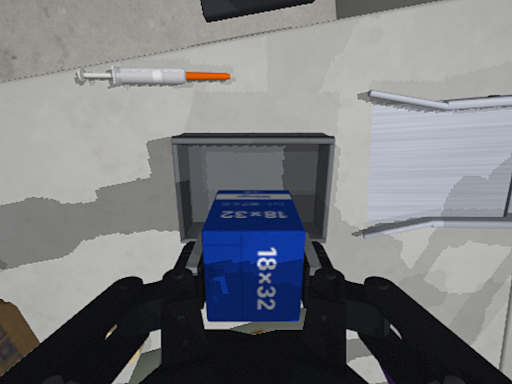

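The carton at column 253 is centred over the tote, whose rim spans columns 175–333. Lowering it now.

Request:
{"name": "servo_tool", "arguments": {
  "steps": [
    [0,0,15,0,0,0],
    [0,0,35,0,0,0],
    [0,0,57,0,0,0],
    [0,0,77,0,0,0],
    [0,0,92,0,0,0],
    [0,0,101,0,0,0],
    [0,0,105,0,0,0],
    [0,0,106,0,0,0]
  ]
}}

```text
clock: 7.15
position: [0.5151, -0.0795, 0.0323]
ee_rot: [0.0, 0.082, 0.997, -0.0]
contact_force: [-0.6, -0.1, -0.7]
width: 0.0456
```

Request:
{"name": "servo_tool", "arguments": {
  "steps": [
    [0,0,0.5,0,0,0],
    [0,0,1,0,0,0],
    [0,0,1.5,0,0,0],
    [0,0,2,0,0,0],
    [0,0,2.5,0,0,0],
    [0,0,2.5,0,0,0]
  ]
}}

```text
clock: 7.75
position: [0.5148, -0.079, 0.0298]
ee_rot: [0.0, 0.082, 0.997, -0.0]
contact_force: [-0.0, -0.0, -1.5]
width: 0.0457
```

Request:
{"name": "servo_tool", "arguments": {
  "steps": [
    [0,0,0.5,0,0,0],
    [0,0,1,0,0,0],
    [0,0,1,0,0,0]
  ]
}}

```text
clock: 8.05
position: [0.5148, -0.079, 0.0287]
ee_rot: [-0.0, 0.082, 0.997, -0.0]
contact_force: [0.9, 0.8, -1.8]
width: 0.0455
```

Request:
{"name": "servo_tool", "arguments": {
  "steps": [
    [0,0,0.5,0,0,0],
    [0,0,1,0,0,0],
    [0,0,1,0,0,0]
  ]
}}

```text
clock: 8.35
position: [0.5148, -0.079, 0.0284]
ee_rot: [0.0, 0.082, 0.997, -0.0]
contact_force: [-1.8, 0.9, 5.0]
width: 0.0458
```

Request:
{"name": "servo_tool", "arguments": {
  "steps": [
    [0,0,0,0,0,0],
    [0,0,0,0,0,0],
    [0,0,0,0,0,0],
    [0,0,0,0,0,0],
    [0,0,0,0,0,0]
  ],
  "hand": 50
}}

```text
clock: 8.85
position: [0.5148, -0.079, 0.0277]
ee_rot: [-0.0, 0.082, 0.997, -0.0]
contact_force: [0.5, 0.5, 0.4]
width: 0.0685
```

Request:
{"name": "servo_tool", "arguments": {
  "steps": [
    [0,0,-5,0,0,0],
    [0,0,-15,0,0,0],
    [0,0,-35,0,0,0],
    [0,0,-60,0,0,0],
    [0,0,-85,0,0,0],
    [0,0,-110,0,0,0],
    [0,0,-130,0,0,0],
    [0,0,-140,0,0,0]
  ]
}}

```text
clock: 9.65
position: [0.5159, -0.0793, 0.1706]
ee_rot: [0.002, 0.082, 0.997, -0.0]
contact_force: [0.7, -0.5, -0.6]
width: 0.0687
```

```bash
python3 t.py w5
python3 - <<'E'
from h import *
z=np.load('pics/w5.npz'); im,d,T=z['im'],z['d'],z['T']
s={'position':T[:3,3],'ee_rot':np.roll(R.from_matrix(T[:3,:3]).as_quat(),1)}
P=cloud(d,'wrist',s)
w=(P[...,1]<.03)&(P[...,1]>-.2)&(P[...,0]>.42)&(P[...,0]<.62)
for lo,hi in [(.038,.050),(.055,.07)]:
    t=w&(P[...,2]>lo)&(P[...,2]<hi); print(t.sum(),np.median(P[t][:,2]),cv2.minAreaRect(P[t][:,:2].astype(np.float32)*1000))
E
```

```text
9.65 [ 0.51589786 -0.07930562  0.17062772] [-0.29  0.24  1.72 -0.    1.18 -1.69] 0.06874094810723456 [ 0.7 -0.5 -0.6]
2900 0.04441483041201555 ((514.8465576171875, -78.07157135009766), (140.30210876464844, 101.17461395263672), 80.85130310058594)
2492 0.06203735055442991 ((514.3838500976562, -78.74629974365234), (46.14726638793945, 50.56382369995117), 80.78638458251953)
```

View pics/w5.png

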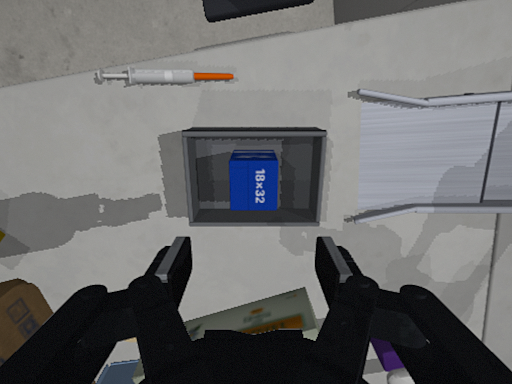

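The carton stands centred in the tote: carton at (230–278,150–210), top at z = 0.062, rim columns 183–325. Next I'll measure the dock from above.

Request:
{"name": "servo_tool", "arguments": {
  "steps": [
    [0,20,-5,0,0,0],
    [0,50,-20,0,0,0],
    [0,80,-40,0,0,0],
    [0,115,-50,0,0,0],
    [0,150,-60,0,0,0],
    [0,180,-60,0,0,0],
    [0,200,-60,0,0,0],
    [0,200,-60,0,0,0]
  ]
}}

```text
clock: 10.5
position: [0.5472, 0.1207, 0.2269]
ee_rot: [-0.001, 0.08, 0.997, 0.0]
contact_force: [0.2, -0.4, 0.5]
width: 0.0687
```

```bash
python3 t.py w6
python3 - <<'E'
from h import *
z=np.load('pics/w6.npz'); im,d,T=z['im'],z['d'],z['T']
s={'position':T[:3,3],'ee_rot':np.roll(R.from_matrix(T[:3,:3]).as_quat(),1)}
P=cloud(d,'wrist',s)
w=(abs(P[...,0]-.53)<.03)
for lo,hi,nm in [(.06,.15,'ramp'),(.19,.29,'seat')]:
    k=w&(P[...,1]>lo)&(P[...,1]<hi)&(P[...,2]<.08)
    A=np.c_[P[k][:,:2],np.ones(k.sum())]; c=np.linalg.lstsq(A,P[k][:,2],rcond=None)[0]
    print(nm,k.sum(),c,'slope',np.degrees(np.arctan(np.hypot(*c[:2]))),'dir',np.degrees(np.arctan2(c[1],c[0])),'std',np.std(P[k][:,2]-A@c),'zero y at x=.53',-(c[2]+c[0]*.53)/c[1])
    if nm=='ramp': cr=c
res=P[...,2]-(P[...,0]*cr[0]+P[...,1]*cr[1]+cr[2])
for lo,hi in [(.105,.165),(.105,.30),(.18,.30)]:
  for nm,side in [('near',(0.42,.51)),('far',(.55,.64))]:
    k=(P[...,1]>lo)&(P[...,1]<hi)&(res>.009)&(res<.016)&(P[...,0]>side[0])&(P[...,0]<side[1])
    q=P[k]
    if len(q)<20: continue
    # inner edge: per y-bin extreme
    ys=np.arange(lo,hi,.005); E=[]
    for y in ys:
        b=q[abs(q[:,1]-y)<.0025,0]
        if len(b)>1: E.append([y,np.percentile(b,95) if nm=='near' else np.percentile(b,5),np.median(b)])
    E=np.array(E)
    for j in (1,2):
        c=np.polyfit(E[:,0],E[:,j],1); print(lo,hi,nm,'inner' if j==1 else 'mid',len(q),'slope deg',np.degrees(np.arctan(c[0])),'x@.042',np.polyval(c,.042),'x@.169',np.polyval(c,.169),'x@.25',np.polyval(c,.25))
E
```

```text
10.5 [0.54717828 0.12066528 0.22690751] [ 0.09  0.26  1.54  0.    1.34 -1.32] 0.06871068127391604 [ 0.2 -0.4  0.5]
ramp 3113 [ 0.01677687  0.21271544 -0.01811749] slope 12.044913840272232 dir 85.4904162642922 std 0.000733639749999111 zero y at x=.53 0.043371321806738444
seat 4386 [ 0.01717105  0.21182189 -0.02835335] slope 11.997816327780512 dir 85.36552914741681 std 0.0008023726798749468 zero y at x=.53 0.09089091931111401
0.105 0.165 near inner 364 slope deg 4.479747714239427 x@.042 0.4669330179703623 x@.169 0.4768829673697748 x@.25 0.4832289980890852
0.105 0.165 near mid 364 slope deg 4.380009948512093 x@.042 0.4636580306578011 x@.169 0.47338557762425576 x@.25 0.4795897611225457
0.105 0.165 far inner 303 slope deg 4.26436723926201 x@.042 0.5762691112262422 x@.169 0.5857388639207952 x@.25 0.5917786274503921
0.105 0.165 far mid 303 slope deg 4.132339949698415 x@.042 0.5797113806762648 x@.169 0.5888869088175623 x@.25 0.5947390173171302
0.105 0.3 near inner 1388 slope deg 4.491202596809877 x@.042 0.4669399301439411 x@.169 0.47691542632143274 x@.25 0.48327775065510853
0.105 0.3 near mi
[... 183 characters left out ...]
88234978 x@.169 0.5858707050728624 x@.25 0.5922095075626147
0.105 0.3 far mid 1076 slope deg 4.392029869872748 x@.042 0.5791875337071183 x@.169 0.5889418803877206 x@.25 0.5951631566170811
0.18 0.3 near inner 925 slope deg 4.465634692345893 x@.042 0.46702997254681383 x@.169 0.47694844806303566 x@.25 0.4832744048883425
0.18 0.3 near mid 925 slope deg 4.417047080881897 x@.042 0.4636811306305869 x@.169 0.4734912586599073 x@.25 0.47974811196994627
0.18 0.3 far inner 698 slope deg 4.490303380554265 x@.042 0.5758848780820254 x@.169 0.5858583687906607 x@.25 0.5922194140457746
0.18 0.3 far mid 698 slope deg 4.668476788883397 x@.042 0.5781952070877598 x@.169 0.5885661652730138 x@.25 0.5951807134069158
```

View pics/w6.png

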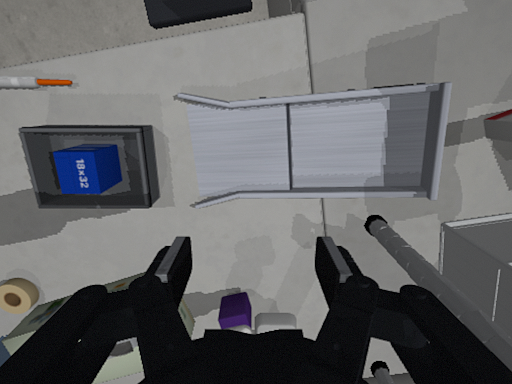

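The dock is clear: lip line at column 290, backstop at column 437, funnel mouth at columns 180–195. Fit: heading 85.5°, slope 12.0°, foot origin (0.5216, 0.0441), rail width 109 mm. The tote is 2.8 mm off the centre line and 4.65° askew. I'll go behind it with the fingers spread and tilt the tool 12°.

Request:
{"name": "servo_tool", "arguments": {
  "steps": [
    [0,-15,0,0,0,7],
    [-1,-40,2,0,0,14],
    [-2,-70,5,0,0,21],
    [-3,-100,9,0,0,28],
    [-4,-135,13,0,0,35],
    [-5,-170,17,0,0,42],
    [-6,-205,21,0,0,50],
    [-7,-240,25,0,0,58]
  ],
  "hand": 90
}}

```text
clock: 11.35
position: [0.5137, -0.1221, 0.2022]
ee_rot: [-0.0, 0.558, 0.83, -0.001]
contact_force: [-0.2, -0.7, 0.5]
width: 0.0554
```

```bash
cat > rel.py <<'E'
# rel.py along lateral z(world mm) tiltdeg -> shift & turn in tool axes
from h import *
import sys
D0=np.array([.5216,.0441,0]); a=np.radians(85.5); u=np.array([np.cos(a),np.sin(a),0]); l=np.array([-u[1],u[0],0]); k=np.array([0,0,1.])
S=np.radians(12); dx=np.cos(S)*u+np.sin(S)*k; dz=-np.sin(S)*u+np.cos(S)*k
def target(x,y,z,tilt,deck):
    p=D0+((x*dx+z*dz) if deck else (x*u+z*k))+y*l
    t=np.radians(tilt); X=np.cos(t)*u+np.sin(t)*k; Z=np.sin(t)*u-np.cos(t)*k; Y=np.cross(Z,X)
    return p,np.c_[X,Y,Z]
def cur():
    T=tool(); d=T[:3,3]-D0
    return T,dict(bench=[round(1e3*float(v),1) for v in (d@u,d@l,d@k)],deck=[round(1e3*float(v),1) for v in (d@dx,d@l,d@dz)])
if __name__=='__main__':
    x,y,z,t=map(float,sys.argv[1:5]); deck=len(sys.argv)>5
    p,M=target(x/1e3,y/1e3,z/1e3,t,deck); T,c=cur()
    print(c); print('shift',(T[:3,:3].T@(p-T[:3,3])*1e3).round(1),'turn',np.degrees(R.from_matrix(T[:3,:3].T@M).as_rotvec()).round(2))
E
python3 rel.py -232 0 180 0; python3 rel.py -232 0 14 12
```

```text
{'bench': [-166.3, -5.2, 202.2], 'deck': [-120.7, -5.2, 232.4]}
shift [-56.3 -34.1  22.3] turn [-8.000e-02  2.000e-02  2.672e+01]
{'bench': [-166.3, -5.2, 202.2], 'deck': [-120.7, -5.2, 232.4]}
shift [-56.3 -33.9 188.3] turn [-2.87 11.8  26.61]
```

Request:
{"name": "servo_tool", "arguments": {
  "steps": [
    [-12,-7,3,0,0,5],
    [-24,-14,8,0,0,11],
    [-36,-21,13,0,0,17],
    [-47,-28,18,0,0,22],
    [-56,-34,22,0,0,26.7],
    [-56,-34,22,0,0,26.7]
  ]
}}

```text
clock: 11.95
position: [0.5037, -0.1863, 0.1798]
ee_rot: [-0.001, 0.733, 0.68, -0.001]
contact_force: [-0.3, -0.6, 0.1]
width: 0.0552
```

```bash
python3 rel.py -235 0 14 12; python3 t.py w7
```

```text
{'bench': [-231.1, -0.2, 179.8], 'deck': [-188.7, -0.2, 223.9]}
shift [ -3.8   0.2 165.8] turn [-0.17 12.02  0.24]
11.95 [ 0.5037047  -0.18632282  0.17979117] [-0.48  0.26  1.67 -0.    1.22 -0.41] 0.05519202621758193 [-0.3 -0.6  0.1]
```

View pics/w7.png

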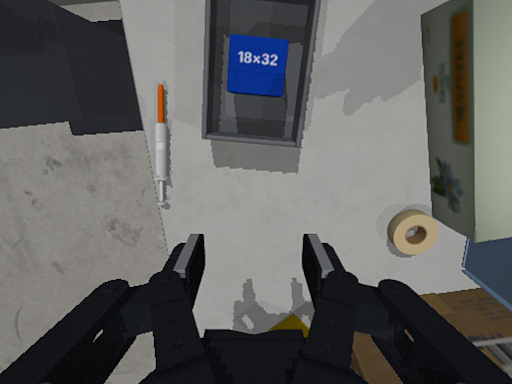

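The two fingers at (185,255) and (320,255) straddle the tote's rear wall, which is at row 140. The tape and syringe are clear. Descending with the tilt.

Request:
{"name": "servo_tool", "arguments": {
  "steps": [
    [-1,0,15,0,2,0],
    [-2,0,40,0,4,0],
    [-3,0,65,0,6,0],
    [-4,0,90,0,8,0],
    [-4,0,115,0,10,0],
    [-4,0,140,0,12,0],
    [-4,0,158,0,12,0],
    [-4,0,166,0,12,0]
  ]
}}

```text
clock: 12.8
position: [0.5039, -0.1879, 0.0132]
ee_rot: [-0.073, 0.728, 0.678, 0.076]
contact_force: [0.4, -0.7, 0.2]
width: 0.0546
```

```bash
python3 rel.py -215 0 14 12;python3 rel.py -100 0 14 12
```

```text
{'bench': [-232.7, -0.6, 13.2], 'deck': [-224.8, -0.6, 61.3]}
shift [17.4 -0.4  3. ] turn [-0.24 -0.09  0.43]
{'bench': [-232.7, -0.6, 13.2], 'deck': [-224.8, -0.6, 61.3]}
shift [129.9   0.5  27. ] turn [-0.24 -0.09  0.43]
```

Request:
{"name": "servo_tool", "arguments": {
  "steps": [
    [6,0,1.2,0,0,0],
    [12,0,2.5,0,0,0],
    [18,0,3.8,0,0,0.2],
    [23,0,4.8,0,0,0.2],
    [28,0,5.9,0,0,0.4],
    [33,0,6.9,0,0,0.4],
    [38,0,8,0,0,0.4],
    [43,0,9,0,0,0.4]
  ]
}}

```text
clock: 13.6
position: [0.5089, -0.1449, 0.0153]
ee_rot: [-0.071, 0.73, 0.675, 0.076]
contact_force: [0.6, -2.4, 1.4]
width: 0.0549
```

```bash
python3 rel.py -100 0 14 12; python3 t.py w8
```

```text
{'bench': [-189.4, -2.1, 15.3], 'deck': [-182.1, -2.1, 54.3]}
shift [87.2 -2.1 19.7] turn [0.   0.07 0.01]
13.6 [ 0.50885032 -0.14485083  0.0152536 ] [-0.54  0.46  1.86  0.23  0.93 -0.61] 0.054875754355013386 [ 0.6 -2.4  1.4]
```

View pics/w8.png

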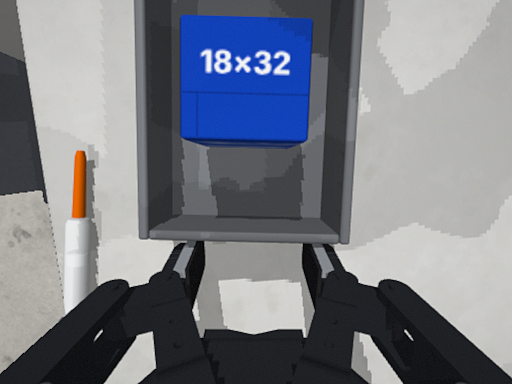

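Both fingers now sit on the rear wall at row 240 and the tote is nearly square with them. The carton hasn't moved. Pushing on.

Request:
{"name": "servo_tool", "arguments": {
  "steps": [
    [6,0,1.3,0,0,0],
    [12,0,2.6,0,0,0],
    [18,0,3.9,0,0,0],
    [24,-0.5,5.3,0,0,0],
    [30,-1,6.6,0,0,0],
    [36,-1.5,8,0,0,0],
    [42,-2,9.3,0,0,0],
    [48,-2,10.7,0,0,0]
  ]
}}

```text
clock: 14.45
position: [0.51, -0.0951, 0.0145]
ee_rot: [-0.071, 0.73, 0.675, 0.076]
contact_force: [-1.0, -4.8, 2.4]
width: 0.0553
```

Request:
{"name": "servo_tool", "arguments": {
  "steps": [
    [6,0,1.3,0,0,0],
    [12,0,2.6,0,0,0],
    [18,0,3.9,0,0,0],
    [24,0,5.2,0,0,0],
    [30,0,6.5,0,0,0],
    [36,0,7.8,0,0,0],
    [42,0,9,0,0,0],
    [48,0,10.3,0,0,0]
  ]
}}

```text
clock: 15.25
position: [0.5142, -0.0462, 0.0143]
ee_rot: [-0.071, 0.73, 0.675, 0.076]
contact_force: [0.9, -4.9, 1.0]
width: 0.0553
```

```bash
python3 rel.py 0 0 12 12 d; python3 t.py w9
cat > tp.py <<'E'
from rel import *
import sys
tag=sys.argv[1]
im,d=cams.get_image('top'); save(im,tag); Q=cloud(d,'top')
K,Tc,m=campose('top')
# points in deck frame
D=Q-D0; X=D@dx;Y=D@l;Z=D@dz
np.savez('pics/%s.npz'%tag,im=im,d=d)
c=cv2.resize(im[140:260,110:380],None,fx=2.9,fy=2.9,interpolation=cv2.INTER_CUBIC); save(c,tag+'z')
E
python3 tp.py t9
```

```text
{'bench': [-90.6, 0.3, 14.3], 'deck': [-85.6, 0.3, 32.8]}
shift [85.7  0.3 20.8] turn [-0.04  0.03 -0.01]
15.25 [ 0.51420049 -0.04618834  0.01428466] [-0.37  0.43  1.92  0.26  0.87 -0.47] 0.05526203444380112 [ 0.9 -4.9  1. ]
```

View pics/w9.png

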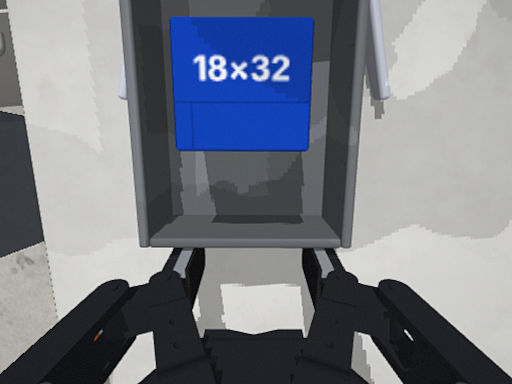

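View pics/t9z.png

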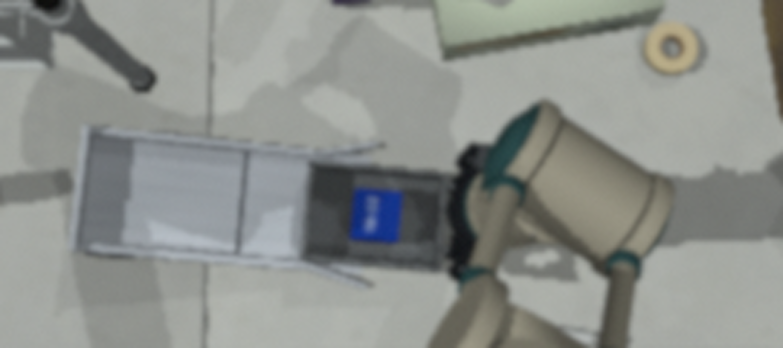

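The tote's nose is on the ramp and centred between the rails. In the top view the tote spans (305–450,165–265), with the carton still standing inside.

Request:
{"name": "servo_tool", "arguments": {
  "steps": [
    [6,0,1.3,0,0,0],
    [12,0,2.6,0,0,0],
    [18,0,3.9,0,0,0],
    [24,0,5.2,0,0,0],
    [30,0,6.5,0,0,0],
    [36,0,7.8,0,0,0],
    [42,0,9,0,0,0],
    [48,0,10.3,0,0,0]
  ]
}}

```text
clock: 16.15
position: [0.5176, 0.0031, 0.0141]
ee_rot: [-0.072, 0.73, 0.675, 0.076]
contact_force: [0.4, -2.6, -1.7]
width: 0.0557
```

Request:
{"name": "servo_tool", "arguments": {
  "steps": [
    [5,0,1.1,0,0,0],
    [10,0,2.2,0,0,0],
    [15,0,3.2,0,0,0],
    [20,0,4.3,0,0,0],
    [25,0,5.4,0,0,0],
    [30,0,6.5,0,0,0],
    [35,0,7.5,0,0,0],
    [40,0,7.8,0,0,0]
  ]
}}

```text
clock: 16.95
position: [0.5209, 0.0433, 0.0151]
ee_rot: [-0.071, 0.73, 0.675, 0.076]
contact_force: [-0.1, -4.8, 0.7]
width: 0.0554
```

```bash
python3 rel.py 100 0 13 12 d; python3 t.py w10; python3 tp.py t10
```

```text
{'bench': [-0.9, 0.6, 15.1], 'deck': [2.3, 0.6, 15.0]}
shift [97.7  0.6  1.9] turn [-0.08  0.02  0.01]
16.95 [0.52091868 0.04329652 0.01510699] [-0.2   0.42  1.94  0.28  0.83 -0.31] 0.05539686142905379 [-0.1 -4.8  0.7]
```

View pics/w10.png

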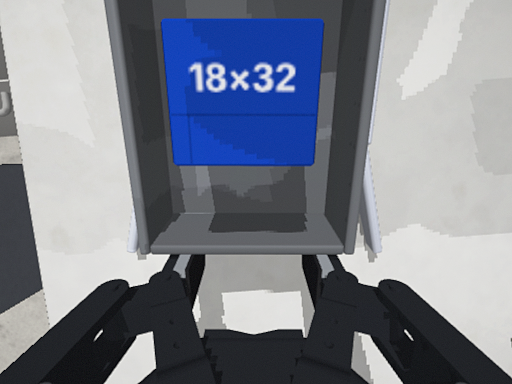

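View pics/t10z.png

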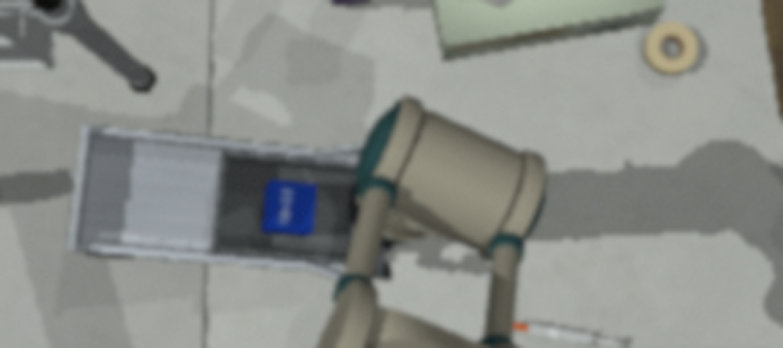

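The tote lies flat on the ramp with its nose past the lip, and the carton is upright and centred. Continuing up the slope.

Request:
{"name": "servo_tool", "arguments": {
  "steps": [
    [5,0,0.2,0,0,0],
    [10,0,0.4,0,0,0],
    [15,0,0.6,0,0,0],
    [20,0,0.8,0,0,0],
    [25,0,1,0,0,0],
    [30,0,1,0,0,0],
    [35,0,1,0,0,0],
    [40,0,1,0,0,0]
  ]
}}

```text
clock: 17.85
position: [0.5239, 0.0828, 0.0223]
ee_rot: [-0.072, 0.73, 0.675, 0.076]
contact_force: [0.1, -2.9, 1.3]
width: 0.0553
```

Request:
{"name": "servo_tool", "arguments": {
  "steps": [
    [5,0,0,0,0,0],
    [10,0,0,0,0,0],
    [15,0,0,0,0,0],
    [20,0,0,0,0,0],
    [25,0,0,0,0,0],
    [30,0,0,0,0,0],
    [35,0,0,0,0,0],
    [40,0,0,0,0,0]
  ]
}}

```text
clock: 18.65
position: [0.5266, 0.122, 0.0303]
ee_rot: [-0.072, 0.73, 0.675, 0.076]
contact_force: [-0.1, -2.3, -1.2]
width: 0.0551
```

```bash
python3 rel.py 122 0 13 12 d; python3 t.py w11; python3 tp.py t11
```

```text
{'bench': [78.1, 1.2, 30.3], 'deck': [82.7, 1.2, 13.4]}
shift [39.3  1.2  0.5] turn [-0.15 -0.01 -0.01]
18.65 [0.52656412 0.12201639 0.03033933] [-0.04  0.41  1.9   0.28  0.85 -0.15] 0.05512155218097767 [-0.1 -2.3 -1.2]
```

View pics/w11.png

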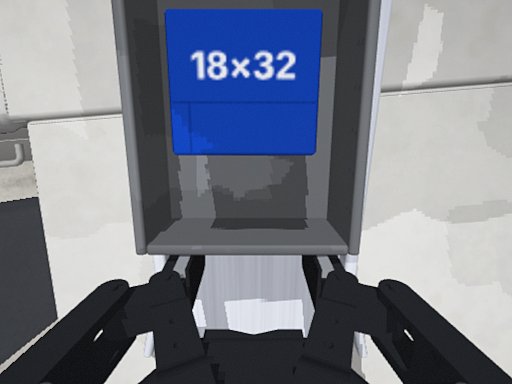

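View pics/t11z.png

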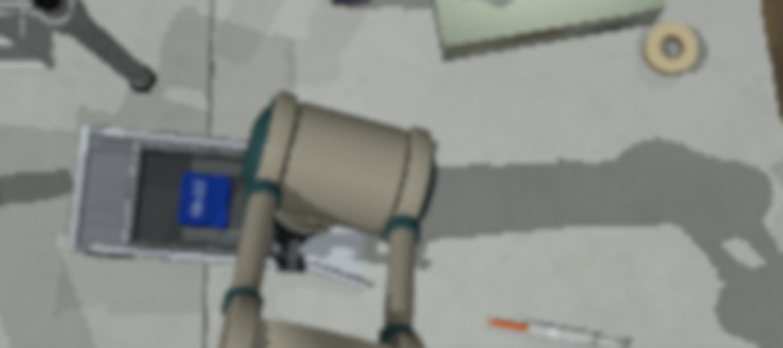

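The nose has dipped into the recess, the carton is still standing, and the rear wall is at row 253 in the wrist view. I'll slow down for the lip.

Request:
{"name": "servo_tool", "arguments": {
  "steps": [
    [4,0,0,0,0,0],
    [8,0,0,0,0,0],
    [12,0,0,0,0,0],
    [16,0,0,0,0,0],
    [20,0,0,0,0,0],
    [24,0,0,0,0,0],
    [28,0,0,0,0,0],
    [30,0,0,0,0,0]
  ]
}}

```text
clock: 19.55
position: [0.5293, 0.151, 0.0369]
ee_rot: [-0.071, 0.73, 0.675, 0.076]
contact_force: [-0.5, -2.2, -1.2]
width: 0.0551
```

```bash
python3 rel.py 122 0 13 12 d; python3 t.py w12
cat > fit.py <<'E'
from rel import *
import sys
z=np.load('pics/%s.npz'%sys.argv[1]); im,d,T=z['im'],z['d'],z['T']
s={'position':T[:3,3],'ee_rot':np.roll(R.from_matrix(T[:3,:3]).as_quat(),1)}
P=cloud(d,'wrist',s)-D0; X,Y,Z=P@dx*1e3,P@l*1e3,P@dz*1e3
for lo in range(95,165,5):
    for nm,(a,b) in [('left',(30,48)),('mid',(-20,20)),('right',(-48,-30))]:
        pass
k=(abs(Y)<52)&(X>80)&(X<160)&(Z>22)&(Z<60)
v,u=np.mgrid[:384,:512]
k&=(v>225)&(v<265)|(k&(v<225)&(X<150)&(Z<48))
for y0 in (-40,-15,0,15,40):
    q=k&(abs(Y-y0)<6)
    if q.sum(): 
        zt=np.percentile(Z[q],90); r=q&(Z>zt-3); print(y0,q.sum(),'rim z',zt.round(1),'rear x',np.percentile(X[r],[3,50,97]).round(1))
E
python3 fit.py w12
```

```text
{'bench': [107.2, 0.7, 36.9], 'deck': [112.5, 0.7, 13.8]}
shift [9.5 0.7 0.8] turn [-0.08  0.    0.02]
19.55 [0.52932572 0.15102319 0.03691629] [ 0.01  0.4   1.89  0.28  0.85 -0.09] 0.05514196067140831 [-0.5 -2.2 -1.2]
-40 1643 rim z 45.1 rear x [119.4 133.7 148.9]
-15 675 rim z 45.4 rear x [125.7 128.3 130.1]
0 673 rim z 45.5 rear x [125.6 128.3 130. ]
15 675 rim z 45.3 rear x [125.5 128.3 129.9]
40 822 rim z 45.4 rear x [119.  127.7 129.9]
```

View pics/w12.png

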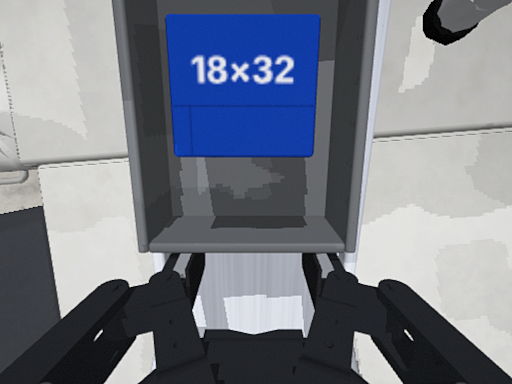

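The rim's rear face reads about deck x = 125 at z = 45, so it hasn't dropped yet. Pushing 13 mm more, slowly.

Request:
{"name": "servo_tool", "arguments": {
  "steps": [
    [2,0,0,0,0,0],
    [4,0,0,0,0,0],
    [6,0,0,0,0,0],
    [8,0,0,0,0,0],
    [10,0,0,0,0,0],
    [12,0,0,0,0,0],
    [13,0,0,0,0,0],
    [13,0,0,0,0,0]
  ]
}}

```text
clock: 20.4
position: [0.5304, 0.1635, 0.0396]
ee_rot: [-0.072, 0.73, 0.675, 0.076]
contact_force: [0.1, -1.3, -0.9]
width: 0.0557
```

```bash
python3 rel.py 100 0 20 12 d; python3 t.py w13; python3 fit.py w13
```

```text
{'bench': [119.8, 0.6, 39.6], 'deck': [125.4, 0.6, 13.8]}
shift [-25.4   0.6  -6.2] turn [-0.08 -0.01  0.01]
20.4 [0.53035349 0.16354088 0.03958655] [ 0.04  0.4   1.88  0.28  0.86 -0.07] 0.055650875601689284 [ 0.1 -1.3 -0.9]
-40 802 rim z 38.7 rear x [131.4 132.3 148.2]
-15 450 rim z 35.3 rear x [136.8 139.5 141.3]
0 455 rim z 35.3 rear x [136.6 139.5 141.4]
15 449 rim z 35.5 rear x [136.9 139.5 141.3]
40 688 rim z 41.7 rear x [131.4 132.2 136.4]
```

View pics/w13.png

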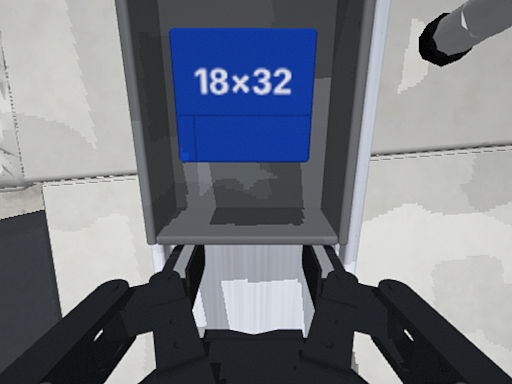

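It's seated. The rim reads z = 35.3 (-10 + 45) and the rear face 136.7, which puts the origin at about x = 207. Backing off and rising to inspect.

Request:
{"name": "servo_tool", "arguments": {
  "steps": [
    [-4,0,0,0,0,0],
    [-10,0,0,0,0,0],
    [-20,0,0,0,0,0],
    [-35,0,-5,0,0,0],
    [-45,0,-30,0,0,0],
    [-45,0,-65,0,0,0],
    [-45,0,-100,0,0,0],
    [-45,0,-130,0,0,0]
  ]
}}

```text
clock: 21.25
position: [0.5251, 0.0912, 0.1589]
ee_rot: [-0.071, 0.731, 0.675, 0.077]
contact_force: [0.9, -0.2, 0.3]
width: 0.0551
```

Request:
{"name": "servo_tool", "arguments": {
  "steps": [
    [15,0,0,0,0,0],
    [45,0,-15,0,0,0],
    [75,0,-30,0,0,0],
    [95,0,-40,0,0,0],
    [100,0,-40,0,0,0],
    [100,0,-40,0,0,0]
  ]
}}

```text
clock: 21.85
position: [0.5313, 0.1821, 0.2161]
ee_rot: [-0.072, 0.73, 0.676, 0.076]
contact_force: [0.2, -0.6, -0.0]
width: 0.0552
```

```bash
python3 t.py w14; python3 tp.py t14
python3 - <<'E'
from rel import *
z=np.load('pics/w14.npz'); im,d,T=z['im'],z['d'],z['T']
s={'position':T[:3,3],'ee_rot':np.roll(R.from_matrix(T[:3,:3]).as_quat(),1)}
P=cloud(d,'wrist',s)-D0; X,Y,Z=P@dx*1e3,P@l*1e3,P@dz*1e3
k=(abs(Y)<53.5)&(X>120)&(X<290)
for lo,hi,n in [(30,40,'rim'),(48,58,'carton top'),(-9,-2,'floor')]:
    t=k&(Z>lo)&(Z<hi); 
    A=np.c_[X[t],Y[t],np.ones(t.sum())]; c=np.linalg.lstsq(A,Z[t],rcond=None)[0]
    print(n,t.sum(),np.median(Z[t]),cv2.minAreaRect(np.c_[X[t],Y[t]].astype(np.float32)),'tilt',c[:2].round(4))
E
```

```text
21.85 [0.5313393  0.18207481 0.21614685] [0.07 0.23 1.62 0.22 1.26 0.08] 0.055190425966697945 [ 0.2 -0.6 -0. ]
rim 2387 34.76455255513873 ((205.80398559570312, 3.3575973510742188), (140.07638549804688, 100.20085906982422), 0.08018030226230621) tilt [ 0.004  -0.0012]
carton top 2238 52.25032660578853 ((204.88076782226562, 3.9734344482421875), (44.95694351196289, 50.286407470703125), 0.2939795255661011) tilt [-0.0009 -0.0018]
floor 5932 -5.850355574423888 ((205.34225463867188, -0.11833953857421875), (154.12957763671875, 106.8967514038086), 0.12126008421182632) tilt [-0.002  -0.0004]
```

View pics/w14.png

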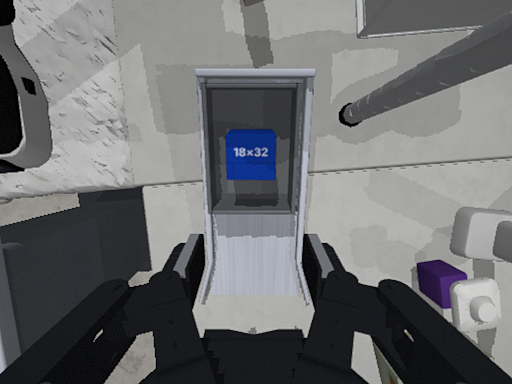

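View pics/t14z.png

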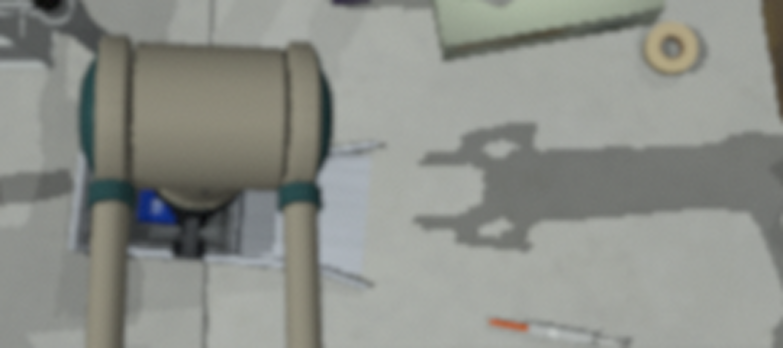

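The wrist view shows the tote seated behind the lip, spanning (205–300,85–212), with the carton upright inside at (250,155). The tape and jar haven't moved, and the arm is clear of everything.

```bash
python3 -c "
from h import *
print(sign_off())"
```

```text
the job is handed in; nothing more can be done
None
```

The carton is in the tote and the tote is seated flat in the dock's recess. I handed the job in at about 22 s of the 61 s allowed; the hand-in reports no verdict.

**Placing:** I gripped the blue carton across its 46 mm side, set it on the tote floor until a light touch of about 5 N, and released it. It stood within 1 mm of the tote's centre, with its top at z = 62 mm.

**Pushing:** I pushed the tote from behind with both spread fingers, tool tilted 12°. That squared it up from 4.7° askew. It slid flat up the ramp and dropped behind the lip, with push forces of about 5 N or less at each reading.

**Final checks, measured from the wrist camera in the dock's frame:**

| Check | Measured | Required |
|---|---|---|
| Tote origin along the ramp | 205.8 mm | 197 to 217 mm |
| Tote off the centre line | +3.4 mm | within 12 mm |
| Tote origin height | about -10 mm | below -7.5 mm |
| Tote tilt to the deck | about 0.004 rad | below 0.035 rad |
| Carton from the tote's centre | within 1 mm along and across | within 55 mm and 35 mm |
| Carton top above the deck | 52 mm, so it stands on the tote floor | on the floor within 10 mm |

- **Bystanders:** The tape looked unmoved in the top view, and the jar was upright in the last wrist view. I did not measure either again. The tall carton was not checked at the end, but the arm never went near it.
- **Disagreement:** Early on, the scene camera placed the carton about 4 mm away from where the top and wrist cameras did. I used the wrist camera's value, and the grasp confirmed it.

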